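Fit the missing spacer in a battery pack and hold the pack pressed

TASK

One of the three battery cells in the stacking fixture has come without its orange spacer frame. Take the loose spacer frame from the grey rack, stand it fully down on the fixture's base in the only gap in the row that is wide enough for it and let go of it; then move the sprung pressure plate by its black grip until the whole row is closed up tight against the end plate. Finish while still holding the pressure plate firmly pressed against the row, as its spring opens it again, and leave the things lying around where they are.

Things in the scene. Friction and masses are not known exactly. Their poses are not given: they have to be found in the camera images.
- fixture: Fixed aluminium stacking fixture: base 124 (x) by 250 (y) mm, 10 mm thick, on which the cells stand. Origin: on the bench, mid-width; own +y points along the row to the upright end plate (inner face at y = +100 mm, top 68 mm above the bench). Low black side guides form a channel 83 mm wide at x = 0. Rear bracket (48 mm high) at y = -60 to -74 mm, spring barrel behind it to -117 mm
- stop_face (a point): Middle of the end plate's inner face (the stop the row closes against), 38 mm above the bench; axes as the fixture's
- cell_bare: Loose blue cell without spacer: 80 (x) by 26 (y) by 55 mm high, terminals 4 mm higher at x = +-28 mm; 0.25 kg. Origin: centre of its underside, on the base, 10 mm above the bench; axes as the fixture's. First, second or third in the row; the gap on its +y side (to the next cell or to the end plate) is 14 to 18 mm wide; all other gaps in the row are at most 8 mm
- cell_framed_1: A cell of the same size and origin, with an orange spacer frame (10 mm thick, the same as the loose one, with the same tab) bonded to its +y face, so it reaches from y = -13 to +23 mm
- cell_framed_2: The same as cell_framed_1: another cell with its bonded frame on the +y side
- rack: Fixed grey plastic rack for spacers on the rear bench top, which is 3 mm higher (z = 0.003 m) than the front one, behind the fixture: 96 (x) by 66 (y) by 24 mm high, with three slots along its x, 13.5 mm wide, slot floor 6 mm above its underside. Origin: centre of its underside. The loose spacer stands in the middle slot
- spacer: Loose orange spacer frame, 40 g, upright: 76 (x) by 10 (y) mm, body 55 mm high; lifting tab on top in the middle, 24 (x) by 10 (y) mm, from 55 to 91 mm above the underside. The lowest 5 mm are 7 mm thick (lead-in). Origin: centre of its underside, at z = 0.009 m at the start; axes as the rack's. Take it by the tab across its 24 mm (along x). Either face may point to the end plate
- press (a joint): Travel of the sprung pressure plate along the fixture's +y, in m: 0 open (as it stands), up to 0.045. It takes 3 N to start and 1 N more per 10 mm, and returns by itself when let go. With the spacer in the row, all is closed up at 0.024. Front face 92 mm wide, 56 mm high, at fixture y = -32 mm when open, then 5 to 7 mm clear of the last cell
- press_grip (a point): Middle of the gripping part of the black upright grip on top of the pressure plate, 96 mm above the bench; the grip is 24 (x) by 14 (y) mm and reaches from 72 to 116 mm above the bench. Axes as the fixture's; moves with the plate
- tape_roll_1: Bystander: blue roll of tape, 92 mm wide, 19 mm high, lying flat. Origin: centre of its underside
- flux_bottle: Bystander: small white bottle with black cap, 32 mm wide, 75 mm high. On the rear bench top. Origin: centre of its underside
- terminal_block: Bystander: green terminal block, 16 by 60 by 18 mm. On the rear bench top. Origin: centre of its underside

How it is judged:
By the outcome, as a careful person would: the job done as asked, in the order asked, and still so for the second after the job is handed in, while the arm keeps its last pose, push and grip.
It also fails if it takes over 51 s, if anything falls off the work surface, if the arm or the gripper's body presses on something with over 40 N, if the wrist force passes 120 N, or if a joint passes its speed limit or range.

ROBOT

A 7-joint arm with a two-finger parallel gripper is mounted at the origin on a cart in front of the work surface, level with it; the furniture and walls round the work are solid. World frame = base frame: x ahead of the robot, y to its left, z up, the work surface at z = 0. Lengths are in m, angles in rad, forces in N, time in s.
With the tool pointing down it reaches from about 0.35 to 0.9 m from the base axis. Payload 19.9 kg.
Tool frame: the origin (TCP) lies between the finger pads; the fingertips stand 19 mm ahead of it and the grasp point (between the pads) is the TCP; z points along the fingers, y is the line along which they close (so a half turn about z gives the same grasp; the last joint's range is limited). The gripper opens to 94 mm and grips with 3 to 60 N. Pads are 16 mm wide; open, the fingers measure 119 mm over their backs; the gripper's body (75 mm by 177 mm) begins 78 mm behind the grasp point.
Start: joints at [-0.042, 0.417, -0.01, 1.614, 0.005, 1.111, -0.053], TCP at [0.625, 0, 0.224] pointing down, gripper open.
Joint ranges: [-2.81, 2.81], [-0.39, 2.02], [-1.27, 1.25], [0.06, 2.57], [-1.19, 4.33], [0.19, 2], [-2.82, 2.82]. Speed limits (rad/s): [1.89, 1.89, 2.39, 2.39, 3.01, 3.01, 3.01].

INTERFACE

Orientations are given as a 3x3 rotation matrix whose columns are the frame's x, y, z axes.
In Python, from rig import robot gives the robot as it stands. Calls block until the motion is done:
- robot.move_ptp(position, orientation): joint-space move of the TCP to a pose.
- robot.move_linear(position, velocity=0.15, frame=None, threshold=None): straight line of the TCP; frame=None keeps the orientation; velocity is the mean speed in m/s. With threshold (N) it stops when the force on the tool has changed by that much, and returns True; else False.
- robot.goto_joints(angles): joint-space move.
- robot.gripper_to(opening): finger opening in m; the grip force is fixed at half the most; returns when the fingers have stopped.
- robot.pause(seconds).
- robot.ik(position, orientation): joint angles nearest the present ones, or None.
- robot.get_state(): the state.
- robot.grab_frame(name): name is "scene" or "side" or "wrist"; returns the picture (420x560x3 uint8, red, green, blue); there is no depth.
- robot.camera_info(name): a dict with "fx", "fy", "cx", "cy" (pixels), "dist" ([k1, k2, p1, p2, k3] as OpenCV has them; the pictures are not rectified), "rvec" (rotation vector, rad) and "tvec" (3), from world to camera coordinates, as OpenCV has them. Camera axes: x right, y down, z forward; pixel columns grow to the right and rows downward; lengths in m; the calibration is good to about 2 mm. A picture is of the moment at which its call begins: read the wrist's pose just before it. camera_info takes no time and is no camera call; for the wrist camera it gives the pose at the moment of the call.
A pose or a line that the arm cannot do raises robot.PlanningError and nothing moves.
- robot.sign_off(): hands the job in; it is judged then, once.
The state is a dict: "time": time; "qpos": joint angles; "joint_vel": joint speeds; "effort": joint torques, N m; "ee_pos": TCP position; "tool_rot": TCP orientation; "force": force on the tool from outside, world axes, zero at the start; "moment": the same for the moment, N m; "opening": finger opening in m; "grasp_force": force on a finger pad.
Only numpy, scipy, OpenCV 4.12 (cv2) and the standard library are available. Lean on these libraries where they do the work, as an engineer would, in place of code of your own. Each camera call takes 0.05 s, during which the arm holds its last target. There are 200 camera calls.

## Working session

There is one attempt and no reset: what is moved stays moved. The work goes in short steps, each a Python script; the robot and the scene stay as the last script left them, time stands still between calls to the robot, and variables do not carry over. Pictures are saved under pics/ and viewed, at most 10 in all, crops included, and the job is handed in when it is done.

```bash
mkdir -p pics; ls; python3 - <<'E'
from rig import robot
import cv2
for n in ["scene","side","wrist"]:
    i=robot.camera_info(n); print(n,i)
    cv2.imwrite(f"pics/{n}0.png",robot.grab_frame(n)[:,:,::-1])
print(robot.get_state()["time"])
E
```

```text
pics
scene {'fx': 436.9513778654165, 'fy': 436.9513778654165, 'cx': 289.1739939274414, 'cy': 207.36018418805523, 'dist': array([0.01289614, 0.        , 0.        , 0.        , 0.        ]), 'rvec': array([ 2.17536531, -0.51248384,  0.27080844]), 'tvec': array([-0.55160318,  0.18819288,  0.80847272])}
side {'fx': 496.81735005925253, 'fy': 496.81735005925253, 'cx': 288.23651053685336, 'cy': 209.89366721088638, 'dist': array([0.05590489, 0.        , 0.        , 0.        , 0.        ]), 'rvec': array([ 0.06535976,  2.75444815, -1.4322382 ]), 'tvec': array([0.57699526, 0.09551801, 1.16556567])}
wrist {'fx': 368.8989281787724, 'fy': 368.8989281787724, 'cx': 279.4579838301925, 'cy': 212.32096481414624, 'dist': array([-0.09601145,  0.        ,  0.        ,  0.        ,  0.        ]), 'rvec': array([-2.85993255e+00,  7.69367980e-04, -2.05168540e-04]), 'tvec': array([-0.62380022, -0.0288573 ,  0.39191752])}
0.15
```

View pics/scene0.png

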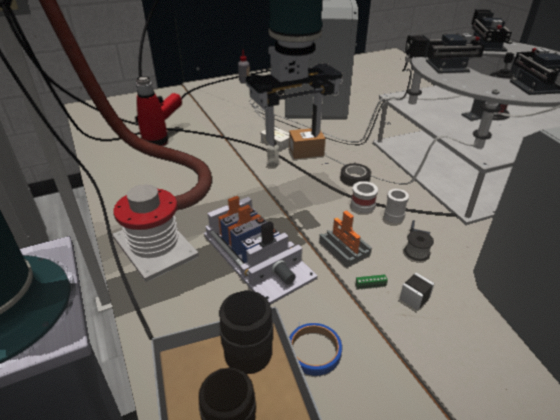

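View pics/wrist0.png

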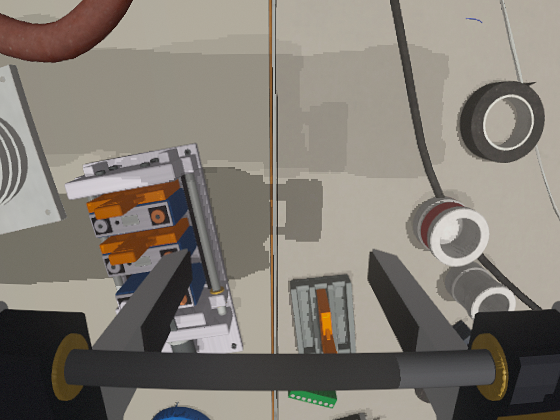

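View pics/side0.png

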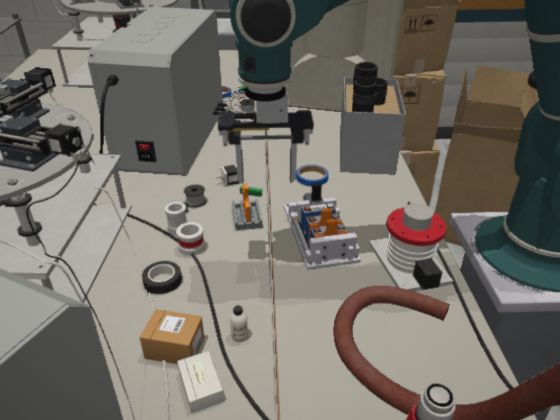

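The bare cell is the last in the row, next to the press. The end plate is at the top of the wrist picture, about (130,165). The rack is at about (323,315), with the tab at about (325,320). I'll turn these into rough positions and move to a better viewpoint.

```bash
cat > h.py <<'E'
import numpy as np, cv2
from rig import robot
def ray(i,px):
    K=np.array([[i["fx"],0,i["cx"]],[0,i["fy"],i["cy"]],[0,0,1]])
    R=cv2.Rodrigues(np.array(i["rvec"]))[0]
    n=cv2.undistortPoints(np.array(px,float).reshape(-1,1,2),K,np.array(i["dist"])).reshape(-1,2)
    d=np.c_[n,np.ones(len(n))]@R
    return -R.T@np.array(i["tvec"]), d
def onz(i,px,z):
    c,d=ray(i,px); return c+d*((z-c[2])/d[:,2])[:,None]
def proj(i,P):
    K=np.array([[i["fx"],0,i["cx"]],[0,i["fy"],i["cy"]],[0,0,1]])
    return cv2.projectPoints(np.array(P,float).reshape(-1,3),np.array(i["rvec"]),np.array(i["tvec"]),K,np.array(i["dist"]))[0].reshape(-1,2)
E
python3 - <<'E'
from h import *
np.set_printoptions(precision=3,suppress=True)
i=robot.camera_info("wrist"); print(ray(i,[[279,212]]))
print("tab",onz(i,[[325,325]],.1)); print("rack",onz(i,[[291,281],[350,274],[355,352]],.027))
print("endplate top",onz(i,[[68,188],[180,170]],.068)); print("base corner",onz(i,[[196,144],[241,348]],.01))
s=robot.get_state();print(s["tool_rot"],s["force"])
E
```

```text
(array([0.624, 0.081, 0.385]), array([[-0.001, -0.277, -0.961]]))
tab [[ 0.664 -0.106  0.1  ]]
rack [[ 0.636 -0.099  0.027]
 [ 0.699 -0.091  0.027]
 [ 0.711 -0.191  0.027]]
endplate top [[0.432 0.012 0.068]
 [0.537 0.028 0.068]]
base corner [[ 0.539  0.044  0.01 ]
 [ 0.578 -0.197  0.01 ]]
[[-0.     1.    -0.001]
 [ 1.     0.    -0.   ]
 [-0.    -0.001 -1.   ]] [0.186 0.864 0.218]
```

```bash
cat >> h.py <<'E'
def tool(yaw):  # tool pointing down, closing line (tool y) at world angle yaw
    c,s=np.cos(yaw),np.sin(yaw)
    return np.array([[-s,c,0],[c,s,0],[0,0,-1.]])
E
python3 - <<'E'
from h import *
t0=robot.get_state()["time"]
robot.move_ptp([.51,-.10,.22],tool(np.radians(9)))
i=robot.camera_info("wrist"); f=robot.grab_frame("wrist")
cv2.imwrite("pics/w1.png",f[:,:,::-1]); np.save("w1.npy",i,allow_pickle=True)
cv2.imwrite("pics/w1v.png",cv2.resize(f[:,150:410,::-1],(520*6//6,840//1*1))[:600] if 0 else cv2.resize(f[0:390,150:420,::-1],None,fx=1.5,fy=1.5,interpolation=cv2.INTER_CUBIC))
# rack view, tool turned: both options
for d in (97,-83):
    q=robot.ik([.664,-.14,.25],tool(np.radians(d))); print(d,q)
print(robot.get_state()["time"],robot.get_state()["qpos"])
E
```

```text
97 [ 0.31259219  0.50457483 -0.21962103  1.43056071  0.11244001  1.21873452
  1.77367172]
-83 [-0.01396188  0.50428463  0.25832547  1.4440464  -0.13229851  1.21031342
 -1.18834134]
0.8583 [ 1.38013740e-01  2.34544131e-01 -5.09579396e-03  1.87811726e+00
  1.11424750e-03  1.02840987e+00  2.89812704e-01]
```

View pics/w1v.png

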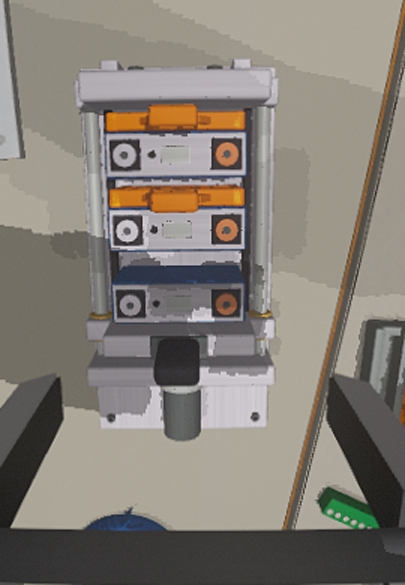

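The picture shows the gap between the middle cell's rear top edge (crop row about 250) and the bare cell's front top edge (crop row about 285). I'll compute the fixture pose from these and look at the rack.

```bash
python3 - <<'E'
from h import *
np.set_printoptions(precision=4,suppress=True)
i=np.load("w1.npy",allow_pickle=True).item()
def m(px,z): return onz(i,np.array(px,float)/1.5+[150,0],z)[:,:2]
def seg(n,p): print(n,p[0],p[1],"len",np.linalg.norm(p[1]-p[0]),"yaw",np.degrees(np.arctan2(*(p[1]-p[0])[::-1])))
seg("bare front",m([[113,286],[244,284]],.065)); seg("bare rear",m([[113,321],[244,320]],.065))
seg("mid rear",m([[110,250],[245,248]],.065)); seg("endplate",m([[78,106],[275,104]],.068))
seg("base rear",m([[101,428],[267,426]],.01)); seg("grip top",m([[156,340],[200,338]],.116)); seg("grip top rear",m([[156,384],[200,384]],.116))
img=cv2.imread("pics/w1.png")
for c in (236,290): print(c,[tuple(int(v) for v in img[r,c]) for r in range(160,196)])
robot.move_ptp([.655,-.14,.21],tool(np.radians(97)))
j=robot.camera_info("wrist"); f=robot.grab_frame("wrist")
np.save("w2.npy",j,allow_pickle=True); cv2.imwrite("pics/w2.png",f[:,:,::-1])
print(robot.get_state()["time"])
E
```

```text
bare front [ 0.461  -0.0983] [ 0.5365 -0.0852] len 0.07670312261293827 yaw 9.785802683961037
bare rear [ 0.4634 -0.1195] [ 0.5405 -0.1068] len 0.07809346001115894 yaw 9.359650005581518
mid rear [ 0.4567 -0.0774] [ 0.5333 -0.0643] len 0.07770096527490496 yaw 9.729503248341983
endplate [ 0.4305 -0.0015] [0.5352 0.0157] len 0.10610536325537588 yaw 9.365019340285588
base rear [ 0.4582 -0.2209] [ 0.5801 -0.2001] len 0.12365199074575046 yaw 9.692298255332764
grip top [ 0.4914 -0.1101] [ 0.5131 -0.1056] len 0.022220517820311737 yaw 11.649466719617035
grip top rear [ 0.4946 -0.1338] [ 0.5171 -0.1303] len 0.022756601424503375 yaw 8.930520944632876
236 [(205, 199, 203), (79, 78, 82), (55, 53, 58), (79, 75, 78), (207, 202, 206), (200, 195, 201), (189, 186, 192), (120, 71, 45), (127, 125, 131), (127, 124, 127), (127, 125, 129), (130, 125, 129), (127, 122, 127), (129, 124, 127), (131, 126, 130), (131, 125, 130), (95, 91, 97), (75, 58, 50), (70, 51, 43), (70, 50, 45), (70, 51, 41), (71, 52, 46), (70, 51, 43), (70, 52, 44), (72, 53, 44), (70, 52, 43), (67, 49, 41), (71, 51, 41), (87, 60, 41), (91, 72, 66), (133, 129, 134), (150, 145, 149), (148, 144, 147), (63, 63, 66), (45, 43, 45), (50, 49, 52)]
290 [(188, 182, 188), (184, 180, 184), (181, 175, 181), (183, 177, 182), (183, 179, 184), (184, 179, 185), (107, 85, 73), (128, 117, 117), (177, 172, 179), (175, 169, 174), (174, 168, 174), (175, 169, 175), (176, 169, 175), (173, 168, 172), (92, 88, 92), (96, 92, 95), (90, 82, 82), (73, 54, 48), (74, 56, 51), (73, 54, 48), (71, 53, 48), (73, 56, 48), (70, 53, 47), (74, 54, 50), (71, 54, 47), (75, 54, 48), (80, 56, 47), (102, 70, 50), (78, 58, 53), (89, 86, 84), (98, 93, 98), (97, 94, 98), (96, 92, 97), (99, 95, 99), (120, 116, 120), (123, 118, 122)]
2.2833
```

View pics/w2.png

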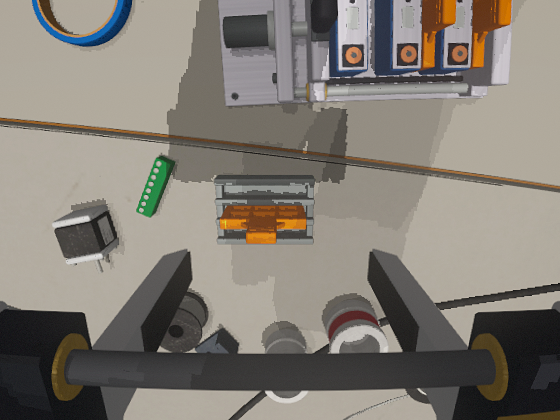

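```bash
python3 - <<'E'
import cv2
f=cv2.imread("pics/w2.png"); cv2.imwrite("pics/w2c.png",cv2.resize(f[165:260,205:325],None,fx=6,fy=6,interpolation=cv2.INTER_CUBIC))
E
```

```text
(no output)
```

View pics/w2c.png

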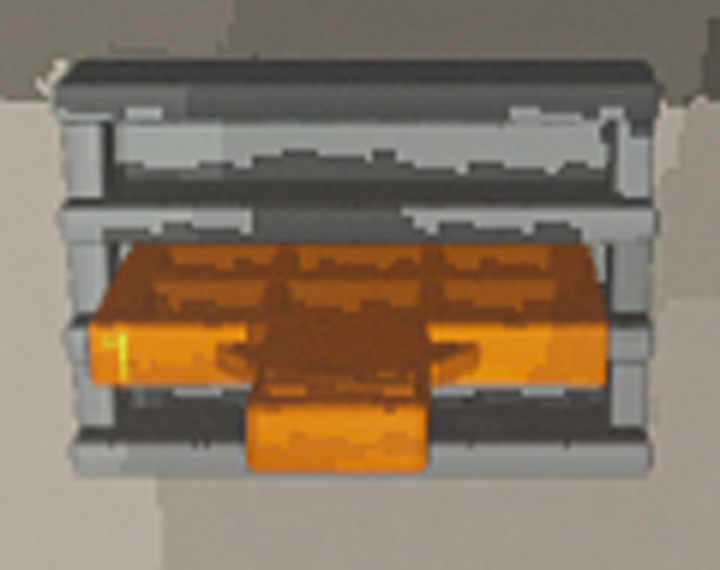

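The tab's top face spans crop (247,400) to (428,470), and the body top spans (90,322) to (607,384). The spacer is almost parallel to the tool. I'll measure it and grasp it.

```bash
python3 - <<'E'
from h import *
np.set_printoptions(precision=4,suppress=True)
i=np.load("w2.npy",allow_pickle=True).item()
def m(px,z): return onz(i,(np.array(px,float)-2.5)/6+[205,165],z)[:,:2]
T=m([[247,400],[428,402],[428,471],[247,471]],.1); B=m([[90,322],[607,322],[607,384],[90,384]],.064)
for n,P in(("tab",T),("body",B)):
    e=(P[1]+P[2]-P[0]-P[3])/2; w=(P[2]+P[3]-P[0]-P[1])/2
    print(n,P.mean(0),"len",np.linalg.norm(e),"thick",np.linalg.norm(w),"yaw",np.degrees(np.arctan2(e[1],e[0])))
e=(B[1]+B[2]-B[0]-B[3]); yaw=np.arctan2(e[1],e[0]); c=(T.mean(0)+B.mean(0))/2
R=m([[72,205],[655,205]],.027); print("rack yaw",np.degrees(np.arctan2(*(R[1]-R[0])[::-1])),np.linalg.norm(R[1]-R[0]))
ok=np.linalg.norm(T.mean(0)-B.mean(0))<.004
print(c,np.degrees(yaw),ok)
if ok:
    np.save("sp.npy",[*c,yaw])
    robot.gripper_to(.06)
    robot.move_ptp([*c,.14],tool(yaw))
    print(robot.move_linear([*c,.092],velocity=.08,threshold=8))
    robot.gripper_to(0.0)
    s=robot.get_state(); print(s["time"],s["opening"],s["grasp_force"],s["ee_pos"],s["force"])
E
```

```text
tab [ 0.6733 -0.1521] len 0.02353523748311192 thick 0.009671677772247372 yaw 96.64169458810149
body [ 0.6736 -0.1523] len 0.0753859083411076 thick 0.009494159283000578 yaw 96.94959080758652
rack yaw 96.91556093877905 0.09345427278745581
[ 0.6735 -0.1522] 96.94959080758652 True
False
4.775 0.023676783573719464 30.00022977590561 [ 0.6735 -0.1522  0.0921] [-0.5294 -0.0563  1.3454]
```

```bash
python3 - <<'E'
from h import *
np.set_printoptions(precision=4,suppress=True)
p=robot.get_state()["ee_pos"]
robot.move_linear([p[0],p[1],.225],velocity=.15)
Y=np.radians(9.5); g=[.4972,-.0811]
robot.move_ptp([*g,.225],tool(Y))
robot.move_linear([*g,.165],velocity=.12)   # underside at 0.082
robot.pause(.3)
i=robot.camera_info("wrist"); cv2.imwrite("pics/w3.png",robot.grab_frame("wrist")[:,:,::-1])
s=robot.get_state(); print(s["time"],s["opening"],s["grasp_force"],s["ee_pos"],s["force"])
E
```

```text
8.2167 0.024134152445594685 29.999958872795105 [ 0.4974 -0.0811  0.1654] [-0.0229  0.2787 -0.5865]
```

View pics/w3.png

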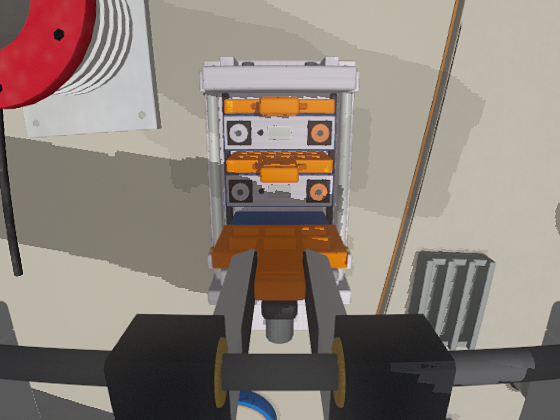

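The spacer hangs squarely over the row, with the gap (rows about 207–225) just ahead of its lower edge. Lowering it now, with force monitoring.

```bash
python3 - <<'E'
from h import *
np.set_printoptions(precision=4,suppress=True)
g=[.4972,-.0811]
r=robot.move_linear([*g,.0975],velocity=.05,threshold=8)
s=robot.get_state(); print(r,s["time"],s["ee_pos"],s["force"],s["moment"])
if not r:
    r=robot.move_linear([*g,.090],velocity=.02,threshold=5)
    s=robot.get_state(); print(r,s["time"],s["ee_pos"],s["force"],s["opening"])
i=robot.camera_info("wrist"); cv2.imwrite("pics/w4.png",robot.grab_frame("wrist")[:,:,::-1])
E
```

```text
False 9.7167 [ 0.4973 -0.0811  0.0978] [ 0.0092  0.0364 -0.4251] [-0.0058 -0.0587  0.0155]
True 10.0333 [ 0.4975 -0.0812  0.0927] [ 1.0024 -0.2377  1.8563] 0.023784290853859497
```

```bash
python3 - <<'E'
from h import *
np.set_printoptions(precision=4,suppress=True)
p=robot.get_state()["ee_pos"]
robot.gripper_to(.05)
robot.move_linear([p[0],p[1],.215],velocity=.12)
robot.gripper_to(.06)
# park with press visible
robot.move_ptp([.51,-.11,.215],tool(np.radians(9.5)))
robot.pause(.2)
i=robot.camera_info("wrist"); f=robot.grab_frame("wrist"); np.save("w5.npy",i,allow_pickle=True)
cv2.imwrite("pics/w5.png",f[:,:,::-1])
cv2.imwrite("pics/w5v.png",cv2.resize(f[30:330,180:400,::-1],None,fx=2,fy=2,interpolation=cv2.INTER_CUBIC))
print(robot.get_state()["time"])
E
```

```text
12.7667
```

View pics/w5v.png

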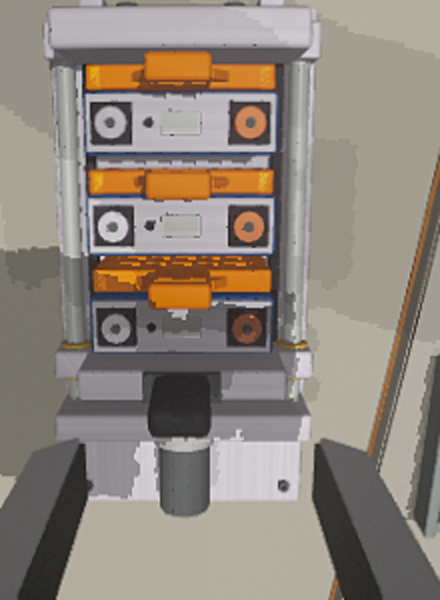

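The spacer stands upright in the gap, with its tab at about (180,290). The rear top edge of the grip runs from about (151,436) to (211,436). Next I'll locate the grip from that edge.

```bash
python3 - <<'E'
from h import *
np.set_printoptions(precision=4,suppress=True)
i=np.load("w5.npy",allow_pickle=True).item(); f=cv2.imread("pics/w5.png")
print("gray col 271:",[int(v) for v in f[205:260,271].mean(1)])
print("gray row 235:",[int(v) for v in f[235,245:300].mean(1)])
m=lambda px,z: onz(i,(np.array(px,float)-.5)/2+[180,30],z)[:,:2]
E_=m([[151,436],[211,436]],.116); print("rear top",E_,np.linalg.norm(E_[1]-E_[0]))
yv=np.array([-np.sin(np.radians(9.5)),np.cos(np.radians(9.5))])
ep=m([[46,60],[318,60]],.068).mean(0); 
gc=E_.mean(0)+.007*yv; print("endplate",ep,"grip",gc,"fixture y",.1+(gc-ep)@yv)
E
```

```text
gray col 271: [118, 66, 85, 85, 85, 84, 85, 85, 85, 85, 77, 46, 40, 37, 37, 38, 39, 38, 40, 38, 40, 41, 42, 41, 42, 40, 43, 43, 43, 42, 46, 47, 47, 49, 51, 54, 52, 52, 53, 53, 53, 50, 44, 101, 184, 188, 186, 185, 189, 188, 176, 100, 104, 107, 107]
gray row 235: [84, 84, 84, 86, 85, 85, 84, 87, 85, 41, 39, 42, 41, 41, 45, 44, 45, 43, 47, 46, 47, 45, 42, 45, 46, 45, 46, 48, 43, 47, 44, 46, 47, 46, 44, 46, 47, 46, 45, 44, 64, 93, 89, 87, 89, 89, 89, 89, 89, 90, 89, 91, 90, 91, 90]
rear top [[ 0.4946 -0.1341]
 [ 0.517  -0.1304]] 0.02264325372416506
endplate [0.4828 0.0053] grip [ 0.5046 -0.1253] fixture y -0.03243933806491345
```

```bash
python3 - <<'E'
from h import *
np.set_printoptions(precision=4,suppress=True)
Y=np.radians(9.5); yv=np.array([-np.sin(Y),np.cos(Y),0])
g=np.array([.5046,-.1256,.215]); 
robot.move_ptp(g,tool(Y))
print(robot.move_linear([g[0],g[1],.097],velocity=.1,threshold=8))
robot.gripper_to(0.0); robot.pause(.2)
s=robot.get_state(); print(s["time"],s["opening"],s["grasp_force"],s["ee_pos"],s["force"])
p=s["ee_pos"].copy()
def rep(r):
    s=robot.get_state(); d=s["ee_pos"]-p; print(r,s["time"],"travel",d@yv,"z",d[2],"F along",s["force"]@yv,s["force"],s["opening"],s["grasp_force"])
r=robot.move_linear(p+.019*yv,velocity=.03,threshold=18); rep(r)
if not r: r=robot.move_linear(p+.030*yv,velocity=.01,threshold=12); rep(r)
robot.pause(.3); rep("hold")
i=robot.camera_info("wrist"); f=robot.grab_frame("wrist"); np.save("w6.npy",i,allow_pickle=True)
cv2.imwrite("pics/w6v.png",cv2.resize(f[30:330,180:400,::-1],None,fx=2,fy=2,interpolation=cv2.INTER_CUBIC))
E
```

```text
False
15.2 0.023446686233048502 30.000101029872894 [ 0.5047 -0.1256  0.097 ] [1.1938 0.4213 0.3394]
False 15.9833 travel 0.018860274721105564 z 1.903616032943034e-05 F along -5.2258414704556095 [ 2.0342 -4.9581 -2.5698] 0.024282467007992383 29.9989852309227
True 16.6833 travel 0.02362627039068974 z 1.971936739608715e-05 F along -5.861897164724003 [ 2.2073 -5.574   1.7413] 0.024213806016635045 29.99930888414383
hold 16.9833 travel 0.023509021246657172 z -6.043457560334087e-06 F along -4.343377132080653 [ 1.6122 -4.134   1.5494] 0.023949501233659475 29.999510049819946
```

View pics/w6v.png

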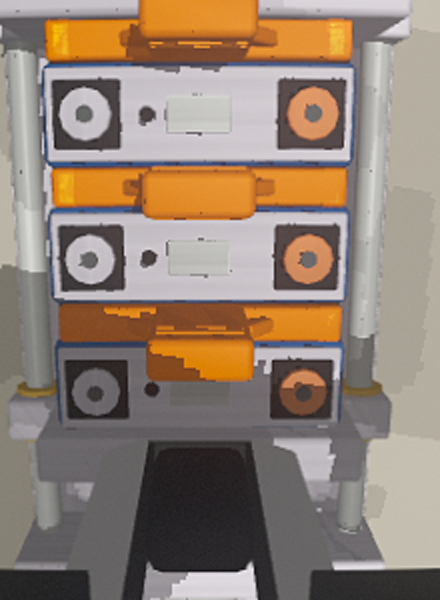

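The row is nearly closed (23.5 mm of 24), but the force has relaxed to about spring level. I'll press further in small steps.

```bash
python3 - <<'E'
from h import *
Y=np.radians(9.5); yv=np.array([-np.sin(Y),np.cos(Y),0]); p=np.array([.5047,-.1256,.097])
for d in np.arange(.0242,.0285,.0006):
    robot.move_linear(p+d*yv,velocity=.005); robot.pause(.25)
    s=robot.get_state(); F=s["force"]@yv
    print(round(d,4),"travel",round((s["ee_pos"]-p)@yv,5),"F",round(F,1),s["force"].round(1),round(s["opening"],4),round(s["time"],1))
    if F<-16: break
E
```

```text
0.0242 travel 0.02406 F -5.5 [ 2.5 -5.1 -1. ] 0.0241 17.5
0.0248 travel 0.02411 F -8.6 [ 3.7 -8.1 -3.1] 0.0238 18.1
0.0254 travel 0.02419 F -12.4 [  4.  -11.9  -6. ] 0.0236 18.6
0.026 travel 0.02427 F -15.3 [  6.2 -14.5  -6. ] 0.0238 19.1
0.0266 travel 0.02442 F -18.3 [  7.2 -17.4  -8.7] 0.0239 19.6
```

```bash
python3 - <<'E'
from h import *
robot.pause(1.0); s=robot.get_state(); print(s["force"].round(1),s["ee_pos"].round(4),s["time"])
f=robot.grab_frame("wrist"); cv2.imwrite("pics/w7v.png",cv2.resize(f[0:300,180:400,::-1],None,fx=2,fy=2,interpolation=cv2.INTER_CUBIC))
E
```

```text
[  7.7 -18.2  -7.6] [ 0.5007 -0.1015  0.0971] 20.6083
```

View pics/w7v.png

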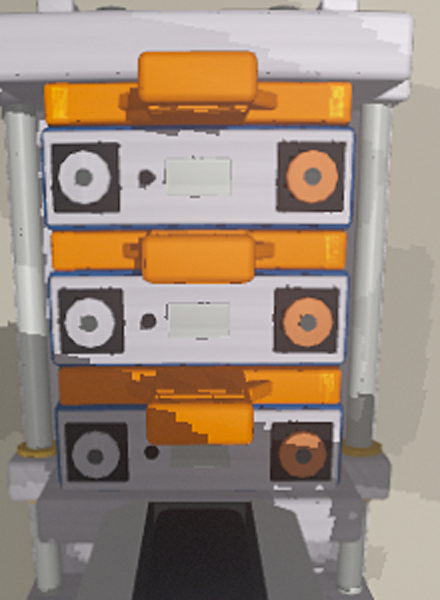

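The row is closed tight from the press to the end plate (no visible gaps, spacer level with the other frames), and the push holds steady at about 19 N. Handing in.

```bash
python3 -c "
from rig import robot
print(robot.sign_off())"
```

```text
the job is handed in; nothing more can be done
None
```

The job is handed in: the spacer stands fully down in the gap ahead of the bare cell, and the row is closed tight against the end plate. The arm is still pressing the plate at about 19 N after 24 mm of travel, and the clock read 20.6 s at the last check.

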